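# Clamp a mounted specimen with the slotted cam screw of its fixture

### The job

Take the flat driver from the wooden tool block, seat its blade in the slotted screw of the clamping fixture and turn the screw clockwise, gently and with the blade kept in the slot, until the jaw holds the round black mount snugly against the V stop. Do not press hard or overtighten. Then stand the driver back in its hole in the tool block.

Things in the scene. Friction and masses are not known exactly. Their poses are not given: they have to be found in the camera images.
- driver: Flat-blade screwdriver, 144.5 mm long, about 0.1 kg; origin at the centre of the blade's tip, z up the shaft to the handle. Blade 12 mm wide along its own y, 2 mm thick along its own x, 14 mm long; round shaft 8 mm thick up to 66 mm. It stands upright in the tool block, blade down, underside of the handle on the block's top, turned by up to 0.5 rad from the block.
- driver_handle (a point): Centre of the driver's handle, 102 mm above the blade's tip, on the driver's axis; axes as the driver's. Black square handle, 24 x 24 mm with flats facing the driver's x and y, from 66 to 138 mm above the tip, grey round cap above.
- driver_tip (a point): Centre of the tip edge of the driver's blade; axes as the driver's (blade 12 mm wide along y, z up the shaft).
- tool_block: Beech tool block, fixed, 50 x 112 x 68 mm (x, y, z), origin at the centre of its underside on the desk. The driver's hole is 28 mm towards its +y; 30 mm towards its -y stands the punch. Behind it rises the polisher, 130 mm high in front and 190 mm at its discs; its front runs from x, y = 0.465, -0.05 to 0.53, 0.25, so carry the driver before it or well above.
- driver_hole (a point): Centre of the mouth of the driver's round hole in the top of the tool block: 16 mm wide with a 1.5 mm chamfer, through to the desk 68 mm below. With the driver home its tip is 66 mm below this point.
- fixture: Steel clamping fixture, fixed to the desk: base plate 84 x 136 x 12 mm (x, y, z), origin at the centre of its underside. Along its y: at -43 mm the screw housing (44 x 36 mm, top 34 mm above the desk), near 0 the sliding jaw, then the mount, and at +y the V stop (top 24 mm above the desk).
- screw_mouth (a point): Centre of the mouth of the screw's upright bore, in the top of the housing; axes as the fixture's, not the slot's. Bore 15 mm wide, mouth chamfered by 2.5 mm; screw face 5 mm below.
- screw_face (a point): Centre of the screw's flat face (14.6 mm wide); axes as the fixture's: it does not tell how the slot lies. The slot, 3.4 mm wide, 5 mm deep, runs straight across through the centre, at the start within 0.3 rad of the fixture's x axis either way. The screw turns in place and stays where it is left. It and the fixture bear at most 50 N from the driver.
- jaw: Steel jaw 38 x 18 x 12 mm; origin at the lower edge of its front face, which looks along the fixture's +y. A clockwise turn (from above) drives it 4 mm per rad to the mount; it grips after 0.3 to 1.4 rad (the V stop's setting is not known). Turning takes a steady 0.08 N m plus 0.004 N m per N of grip; 15 N is snug, 40 N too much for the mount.
- mount: Round black resin mount with a metal specimen in its top face, 30 mm wide, 16 mm high, lying loose on the base plate between jaw and V stop; origin at the centre of its underside.
- punch: Dark steel pin punch, 9.6 mm thick, 104 mm long, standing in the tool block 58 mm from the driver; to be left alone. Origin at its lower end.
- loupe: Black eye loupe, 38 mm wide and 37 mm high, on the desk; to be left alone. Origin at the centre of its underside.
- hard_block: Round steel hardness test block, 64 mm wide, 15 mm high, on the desk; to be left alone. Origin at the centre of its underside.
- tweezers: Steel tweezers, 122 x 13 x 9 mm, lying on the desk; to be left alone. Origin at the centre of the underside. To its right an upright partition, 360 mm high, closes the side of the desk from x, y = 0.36, -0.47 backwards.
There are look-alikes about, which are no part of the job. There is more than one size of the driver; the job needs the larger.

How it is judged:
By the outcome, as a careful person would: the job done as asked, in the order asked, and still so for the second after the job is handed in, with the robot touching nothing.
It also fails if it takes over 70 s, if anything falls off the work surface, if the arm or the gripper's body presses on something with over 40 N, if the wrist force passes 120 N, or if a joint passes its speed limit or range.

### The arm

A 7-joint arm with a two-finger parallel gripper is mounted at the origin on a cart in front of the work surface, level with it; the furniture and walls round the work are solid. World frame = base frame: x ahead of the robot, y to its left, z up, the work surface at z = 0. Lengths are in m, angles in rad, forces in N, time in s.
With the tool pointing down it reaches from about 0.4 to 0.875 m from the base axis. Payload 19.3 kg.
Tool frame: the origin (TCP) lies at the very end of the fingers, on their centre line; the grasp point (between the pads) lies 19 mm behind it; z points along the fingers, y is the line along which they close (so a half turn about z gives the same grasp; the last joint's range is limited). The gripper opens to 85 mm and grips with 20 to 120 N. Pads are 22 mm wide; open, the fingers measure 114 mm over their backs; the gripper's body (76 mm by 85 mm) begins 54 mm behind the grasp point. The pads swing forward as they close: fully open they stand 13 mm farther back than shut.
Start: joints at [-1.368, 0.521, -0.036, 1.599, 0.021, 1.021, -0.113], TCP at [0.168, 0.602, 0.231] pointing down, gripper open.
Joint ranges: [-2.91, 2.91], [-0.3, 2.13], [-1.5, 1.42], [0.17, 2.43], [-1.26, 4.41], [0.16, 1.93], [-2.52, 2.52]. Speed limits (rad/s): [1.89, 1.89, 2.39, 2.39, 3.01, 3.01, 3.01].

### API

Orientations are given as [roll, pitch, yaw] about the fixed x, y, z axes, in that order (R = Rz(yaw) Ry(pitch) Rx(roll)).
In Python, from workcell import monitor, optics, job_done gives the robot as it stands.
- The arm moves only by the shell command python3 -m handwheel 'ROWS' [FORCE]. ROWS is JSON, a list of rows, each an object of numbers: "dx", "dy", "dz": the shift along the tool's x, y, z in cm; "wx", "wy", "wz": the turn, a rotation vector about the tool's x, y, z in rad; "claw": the opening in per cent of the stroke, from 0 (shut) to 100 (fully open). A call has 1 to 8 rows; each row shifts and turns the commanded pose from where the row before left it, along the tool's axes as they then stand; what a row does not reach is not made up. A row lasts 1/8 s, in which the tool goes at most 62.5 mm and 10.7 degrees, less where a joint would pass 70% of its speed; a pose out of reach is approached as far as the arm can. A call with a gripper value outside its range is refused whole. The fingers move at their own pace and stop on an object; FORCE is the grip in N (left out, the last holds). Time passes only in rows, so rows that do not move let the fingers close. It gives the time, the measured TCP pose, the force, the opening and the grip force at its end, in the units of the state.
- monitor.observe(): the state, without advancing time (a new reading comes with each control period).
- optics.grab_frame(name): name is "side" or "top" or "wrist"; returns a dict with "frame" (400x640x3 uint8, blue, green, red), "fovy" (degrees; the focal length in pixels is half the picture's height over the tangent of half this angle, whatever the lens; pixels are square), "cx", "cy" (the principal point, pixels), "R" (3x3) and "t" (3): a world point X has camera coordinates R X + t. Camera axes: x right, y down, z forward; pixel columns grow to the right and rows downward; lengths in m; the calibration is good to about 2 mm. The wrist camera is an equidistant fisheye: a pixel r from the principal point sees the ray r / f radians off the axis. A picture is of the moment at which its call begins. There is no depth.
- job_done(): hands the job in; it is judged then, once.
Trained networks look in the newest picture that a camera, given by its name, has taken for a name from the list of things; names that differ only in an ending like _2 or _b are one class to them, and where a whole thing is asked for, a point or a joint stands for the part that bears it (a point fixed in the world has none). Each returns a list of dicts, best first, with "p" (0 to 1); they miss things now and then, are a little off and sometimes report something else, mostly with a low value. They report only what shows in the picture. A call takes as long as a camera call. They do not tell look-alikes from the thing itself.
- optics.masks_of(name, camera): "region" (400x640 bool, what is visible of it) and "rect" ([left, top, width, height] in pixels, round what is visible of it).
The state is a dict: "clock": time; "qpos": joint angles; "qd": joint speeds; "joint_efforts": joint torques, N m; "position": TCP position; "tool_rot": TCP orientation; "force": force on the tool from outside, world axes, zero at the start; "moment": the same for the moment, N m; "grip_width": finger opening in m; "finger_force": force on a finger pad.
Only numpy, scipy, OpenCV 4.12 (cv2) and the standard library are available. Lean on these libraries where they do the work, as an engineer would, in place of code of your own. Each camera call takes 0.05 s, during which the arm holds its last target. There are 200 camera calls.

## Working session

There is one attempt and no reset: what is moved stays moved. The work goes in short steps, Python scripts to look and compute and a shell command to move; the robot and the scene stay as the last step left them, time stands still between calls to the robot, and variables do not carry over. Pictures are saved under pics/ and viewed, at most 10 in all, crops included, and the job is handed in when it is done.

```bash
ls; mkdir -p pics; cat > h.py <<'E'
import numpy as np, cv2, json
from workcell import monitor, optics, job_done
from scipy.spatial.transform import Rotation as Ro
def grab(n):
    return optics.grab_frame(n)
def f_of(c): return 200/np.tan(np.radians(c['fovy'])/2)
def ray(c,u,v):
    f=f_of(c); d=np.array([u-c['cx'],v-c['cy']])
    if c.get('fish'):
        r=np.hypot(*d); th=r/f; k=np.sin(th)/max(r,1e-9); x=np.array([d[0]*k,d[1]*k,np.cos(th)])
    else: x=np.array([d[0]/f,d[1]/f,1])
    R=np.array(c['R']); return -R.T@np.array(c['t']), R.T@x
def onz(c,u,v,z):
    o,d=ray(c,u,v); return o+d*(z-o[2])/d[2]
def proj(c,X):
    x=np.array(c['R'])@np.array(X)+np.array(c['t']); f=f_of(c)
    if c.get('fish'):
        r=np.hypot(x[0],x[1]); th=np.arctan2(r,x[2]); return np.array([c['cx'],c['cy']])+f*th*x[:2]/max(r,1e-9)
    return np.array([c['cx'],c['cy']])+f*x[:2]/x[2]
def G(n):
    c=grab(n); c['fish']=(n=='wrist'); return c
E
python3 - <<'E'
from h import *
for n in ['top','side']:
    c=G(n); cv2.imwrite(f'pics/{n}0.png',c['frame']); o,_=ray(c,320,200); print(n,c['fovy'],o.round(3),ray(c,320,200)[1].round(2))
    for k in ['driver','tool_block','fixture','driver_handle','screw_mouth','screw_face','jaw','mount','punch','loupe','hard_block','tweezers']:
        try: print(k,[(round(float(m['p']),2),[round(float(x)) for x in m['rect']]) for m in optics.masks_of(k,n)][:4])
        except Exception as e: print(k,e)
s=monitor.observe();print(s)
E
```

```text
pics
top 53.42237715329172 [ 0.421 -0.093  1.107] [ 0.07 -0.01 -1.  ]
driver [(0.59, [252, 226, 6, 7]), (0.29, [191, 215, 45, 25])]
tool_block [(0.83, [190, 214, 50, 28])]
fixture [(0.91, [329, 179, 50, 36])]
driver_handle [(0.59, [344, 192, 8, 14]), (0.58, [191, 215, 49, 26]), (0.54, [249, 228, 7, 4]), (0.43, [190, 222, 16, 7])]
screw_mouth [(0.61, [329, 182, 53, 34])]
screw_face [(0.97, [330, 183, 55, 32])]
jaw [(0.54, [358, 190, 9, 16])]
mount []
punch []
loupe [(0.62, [422, 188, 14, 13])]
hard_block [(0.77, [278, 214, 26, 25])]
tweezers []
side 42.04194964240336 [1.168 0.695 0.84 ] [-0.56 -0.58 -0.59]
driver [(0.76, [403, 227, 17, 31])]
tool_block [(0.75, [370, 233, 52, 55])]
fixture [(0.71, [236, 185, 33, 18])]
driver_handle [(0.87, [402, 222, 13, 35])]
screw_mouth [(0.74, [240, 191, 25, 13])]
screw_face [(0.72, [240, 186, 26, 17])]
jaw []
mount []
punch [(0.43, [391, 226, 6, 18])]
loupe [(0.53, [216, 169, 12, 10])]
hard_block []
tweezers [(0.57, [227, 163, 35, 11]), (0.24, [404, 227, 15, 32])]
{'clock': 1.3, 'qpos': array([-1.36821947,  0.52139445, -0.03627582,  1.59949313,  0.02117696,
        1.02112687, -0.11282159]), 'qd': array([ 6.32417014e-05, -1.14950837e-03,  1.12134578e-03,  5.67700394e-04,
        1.14310822e-03, -5.17769291e-04, -1.15292823e-03]), 'joint_efforts': array([-2.44927232e-04, -9.26857710e+01,  1.97848722e+00, -3.70249629e+01,
        1.80761470e-02,  2.14390508e-03,  1.68619312e-05]), 'position': array([0.16840737, 0.60187017, 0.23129697]), 'tool_rot': array([-3.14155429e+00, -4.59715588e-06,  2.86871816e+00]), 'force': array([-0.67138636, -0.08893541, -0.43117223]), 'moment': array([-0.0210295 ,  0.00650583,  0.04604452]), 'finger_force': 0.0, 'grip_width': 0.0851482011407127}
```

```bash
python3 - <<'E'
import cv2, numpy as np
a=cv2.imread('pics/top0.png'); b=cv2.imread('pics/side0.png')
a=cv2.resize(a[160:260,180:445],(795,300),interpolation=cv2.INTER_CUBIC)
b=cv2.resize(b[150:300,210:475],(530,300),interpolation=cv2.INTER_CUBIC)
o=np.zeros((600,800,3),np.uint8); o[:300,:795]=a;o[300:,:530]=b
cv2.imwrite('pics/v1.png',o)
E
```

```text
(no output)
```

View pics/v1.png

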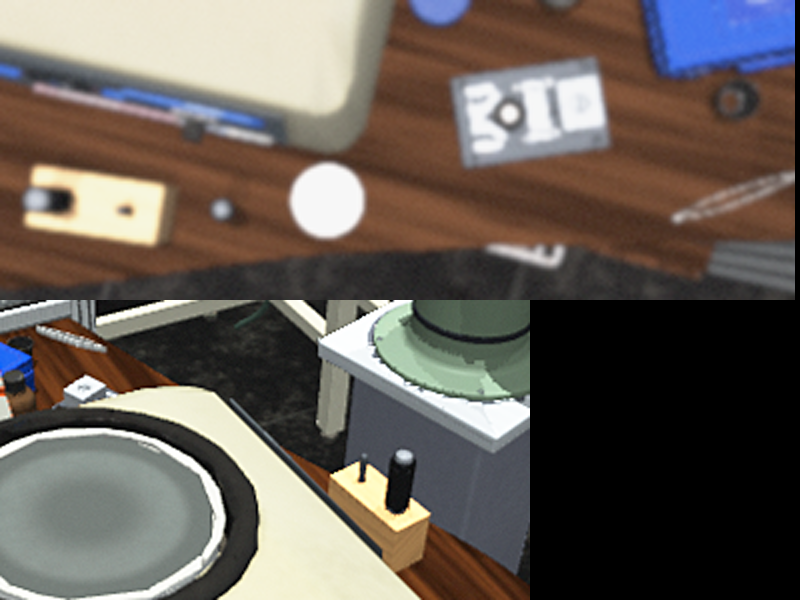

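View pics/top0.png

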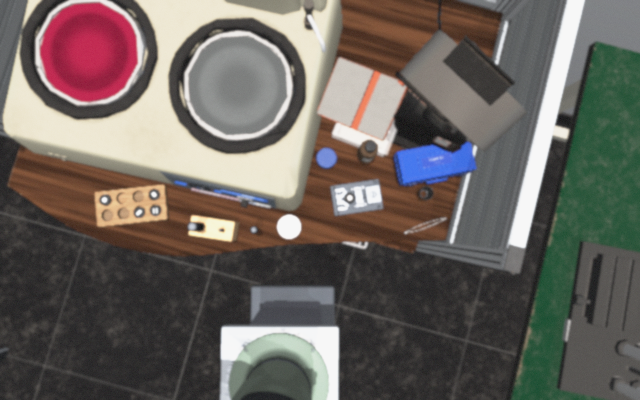

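```bash
python3 - <<'E'
from h import *
c=G('top')
a=c['frame']; print(monitor.observe()['clock'])
for k,z in [('tool_block',.068),('fixture',.012)]:
    m=optics.masks_of(k,'top')[0]['region'].astype(np.uint8)
    r=cv2.minAreaRect(cv2.findNonZero(m)); P=cv2.boxPoints(r)
    W=np.array([onz(c,u,v,z)[:2] for u,v in P]); print(k,P.round(1).tolist(),W.round(4).tolist(),W.mean(0).round(4), [np.linalg.norm(W[i]-W[i-1]).round(4) for i in range(4)])
# colour based block top
hsv=cv2.cvtColor(a,cv2.COLOR_BGR2HSV)
for uv,z in [((193,226.5),.138),((254.2,230),.1),((350.5,197.5),.034)]:
    print(uv,onz(c,*uv,z).round(4))
c2=G('side')
for k in ['driver','tool_block']:
    m=optics.masks_of(k,'side')[0]; print(k,m['rect'])
# driver cap in side approx (403/.. ) 
# cap centre viewed at crop (403,456)/2+ (210,150-150)
u,v=403/2+210,(456-300)/2+150
for z in (.138,.145): print(onz(c2,u,v,z).round(4))
cv2.imwrite('pics/v2.png',np.vstack([cv2.resize(a[205:250,182:272],(800,400),interpolation=cv2.INTER_CUBIC)]))
E
```

```text
1.35
tool_block [[188.39999389648438, 233.6999969482422], [191.39999389648438, 214.3000030517578], [238.5, 221.8000030517578], [235.39999389648438, 241.1999969482422]] [[0.4039, 0.2341], [0.4544, 0.2274], [0.4357, 0.1047], [0.3853, 0.1117]] [0.4198 0.1694] [np.float64(0.1238), np.float64(0.0509), np.float64(0.1241), np.float64(0.0509)]
fixture [[329.6000061035156, 185.1999969482422], [377.6000061035156, 178.10000610351562], [382.1000061035156, 207.8000030517578], [334.0, 215.0]] [[0.539, -0.1345], [0.5597, -0.2679], [0.4772, -0.2798], [0.4567, -0.147]] [ 0.5082 -0.2073] [np.float64(0.0832), np.float64(0.135), np.float64(0.0834), np.float64(0.1344)]
(193, 226.5) [0.4226 0.2013 0.138 ]
(254.2, 230) [0.4147 0.0587 0.1   ]
(350.5, 197.5) [ 0.5036 -0.1905  0.034 ]
driver [403.6, 226.1, 15.0, 31.6]
tool_block [371.6, 231.5, 53.5, 55.9]
[0.4188 0.2001 0.138 ]
[0.4263 0.2051 0.145 ]
```

View pics/v2.png

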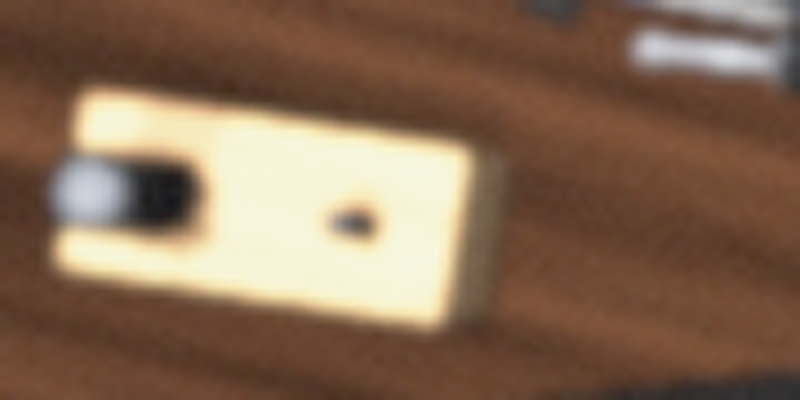

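The pictures show the tool block at about (214,228) in the top view. The black-handled driver stands at its left end, with its cap at (192,227), and the punch is at (221,230). In the side view the driver is at (410,242). A small lone pin stands beside the block at top (254,230). The tray at (130,205) holds other round things.

Candidates for the driver are the block one at (192,227) and the lone item at (254,230). The block one fits because it is large, has a black handle and stands in the block's +y hole. I will confirm it from close by.

In the fixture, the V stop is on the left, the mount at (350,197) and the housing at about (374,196). So fixture +y points to world +y.

```bash
python3 -m handwheel '[{"dx":-4.2,"dy":-3.8,"claw":55},{"dx":-4.2,"dy":-3.8,"claw":55},{"dx":-4.2,"dy":-3.8,"claw":55},{"dx":-4.2,"dy":-3.8,"claw":55},{"dx":-4.2,"dy":-3.8,"claw":55},{"dx":-4.2,"dy":-3.8,"claw":55},{"dx":-4.2,"dy":-3.8,"claw":55},{"claw":55}]' 40; cat > look.py <<'E'
from h import *
import sys
s=monitor.observe(); print(s['clock'],s['position'].round(4),s['tool_rot'].round(3),s['qpos'].round(3))
c=G('wrist'); o,d=ray(c,c['cx'],c['cy']); print('cam',o.round(3),d.round(2))
n=sys.argv[1]; cv2.imwrite(f'pics/{n}.png',c['frame'])
np.save(f'pics/{n}.npy',c,allow_pickle=True)
for k in sys.argv[2:]:
    for m in optics.masks_of(k,'wrist')[:3]: print(k,round(float(m['p']),2),[round(float(x)) for x in m['rect']])
E
python3 look.py w1 driver tool_block
```

```text
1.6 [0.1684 0.6019 0.2313] [-3.142 -0.     2.869] [-1.368  0.521 -0.036  1.599  0.021  1.021 -0.113]
cam [0.102 0.621 0.374] [ 0.26 -0.07 -0.96]
driver 0.4 [138, 386, 5, 14]
tool_block 0.95 [142, 356, 26, 38]schema error: expected keys dx, dy, dz, wx, wy, wz, claw
```

View pics/w1.png

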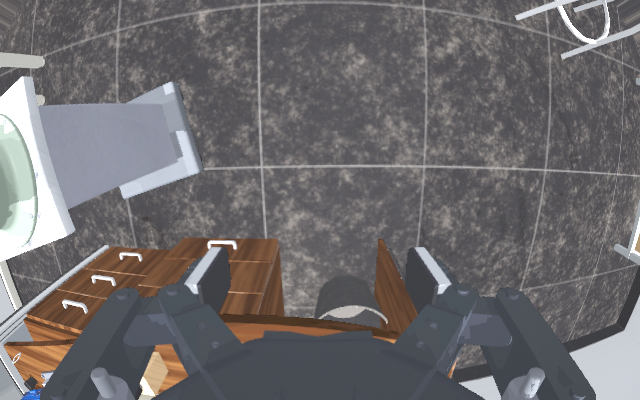

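```bash
python3 -m handwheel '[{"dx":-4.2,"dy":-3.8,"dz":0,"wx":0,"wy":0,"wz":0,"claw":55},{"dx":-4.2,"dy":-3.8,"dz":0,"wx":0,"wy":0,"wz":0,"claw":55},{"dx":-4.2,"dy":-3.8,"dz":0,"wx":0,"wy":0,"wz":0,"claw":55},{"dx":-4.2,"dy":-3.8,"dz":0,"wx":0,"wy":0,"wz":0,"claw":55},{"dx":-4.2,"dy":-3.8,"dz":0,"wx":0,"wy":0,"wz":0,"claw":55},{"dx":-4.2,"dy":-3.8,"dz":0,"wx":0,"wy":0,"wz":0,"claw":55},{"dx":-4.2,"dy":-3.8,"dz":0,"wx":0,"wy":0,"wz":0,"claw":55},{"dx":0,"dy":0,"dz":0,"wx":0,"wy":0,"wz":0,"claw":55}]' 40; python3 look.py w2 driver tool_block
```

```text
clock: 2.75
position: [0.3818, 0.2631, 0.2316]
tool_rot: [-3.141, 0.001, 2.863]
force: [0.9, 0.7, 0.5]
grip_width: 0.047
finger_force: 0.0
2.75 [0.3818 0.2631 0.2316] [-3.141e+00  1.000e-03  2.863e+00] [-0.789  0.265  0.069  2.012 -0.023  0.865  0.584]
cam [0.316 0.283 0.374] [ 0.26 -0.08 -0.96]
driver 0.75 [262, 226, 24, 47]
driver 0.62 [144, 265, 64, 21]
tool_block 0.76 [201, 193, 105, 67]
```

View pics/w2.png

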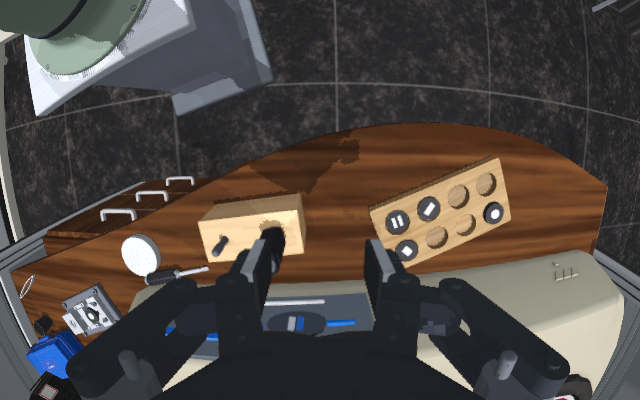

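The flat driver in the block is at (272,245), and the smaller driver lies on the desk at (178,275). The one wanted is upright, in the block and has a large black handle. The pots tray is at (440,210). Next I will move above the driver and take the confirming crop.

```bash
python3 -m handwheel '[{"dx":-3.7,"dy":-2.5,"dz":0,"wx":0,"wy":0,"wz":0,"claw":55},{"dx":-3.7,"dy":-2.5,"dz":0,"wx":0,"wy":0,"wz":0,"claw":55},{"dx":0,"dy":0,"dz":0,"wx":0,"wy":0,"wz":0,"claw":55}]' 40; python3 look.py w3 driver tool_block; python3 -c "
import cv2; a=cv2.imread('pics/w3.png'); cv2.imwrite('pics/w3c.png',cv2.resize(a[130:290,200:400],(750,600),interpolation=cv2.INTER_CUBIC))"
```

```text
clock: 3.28
position: [0.4388, 0.1972, 0.2312]
tool_rot: [-3.141, 0.0, 2.867]
force: [0.9, 0.1, -0.5]
grip_width: 0.0469
finger_force: 0.0
3.275 [0.4388 0.1972 0.2312] [-3.141  0.     2.867] [-0.637  0.295  0.112  1.973 -0.042  0.876  0.793]
cam [0.373 0.217 0.374] [ 0.26 -0.07 -0.96]
driver 0.88 [303, 157, 32, 42]
driver 0.86 [165, 215, 69, 28]
tool_block 0.74 [237, 136, 116, 65]
```

View pics/w3c.png

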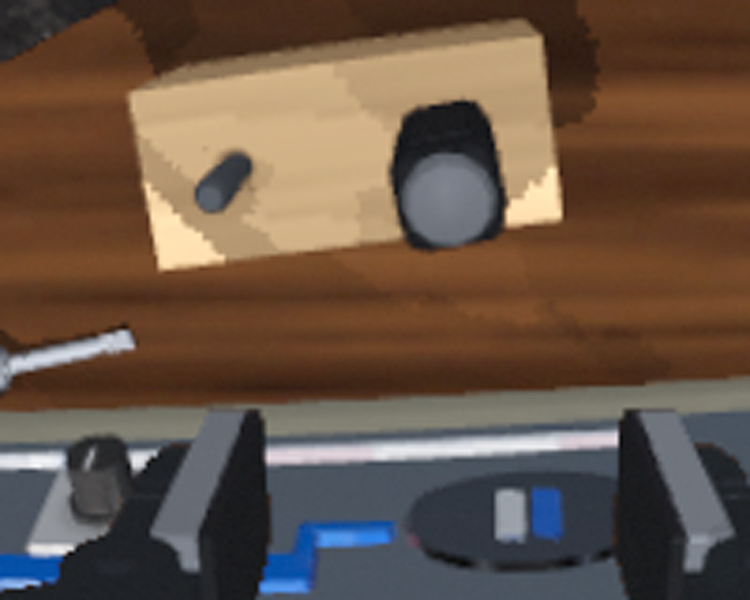

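```bash
cat > fit.py <<'E'
from h import *
c=np.load('pics/w3.npy',allow_pickle=True).item(); a=c['frame']
q=lambda u,v:(200+(u+.5)/3.75-.5,130+(v+.5)/3.75-.5)
P=np.array([onz(c,*q(*p),.068)[:2] for p in [(130,92),(545,37),(562,218),(160,270)]]); 
C=P.mean(0); ya=(P[1]+P[2]-P[0]-P[3]); yaw=np.arctan2(-ya[0],ya[1])
print('block',P.round(4).tolist(),C.round(4),yaw.round(3),[np.linalg.norm(P[i]-P[i-1]).round(4) for i in range(4)])
y=ya/np.linalg.norm(ya); print('hole',(C+.028*y).round(4))
print('cap',onz(c,*q(449,200),.1465).round(4))
g=a.max(2); roi=np.zeros_like(g); roi[150:202,296:342]=1
m=((g<75)&(roi>0)).astype(np.uint8)
cap=optics=None
u,v=q(449,200); cv2.circle(m,(round(u),round(v)),12,1,-1)
n,l,st,_=cv2.connectedComponentsWithStats(m); m=(l==1+np.argmax(st[1:,4])).astype(np.uint8); print(st[1:])
# fit
K=8; M=cv2.resize(m[130:220,280:360],None,fx=K,fy=K,interpolation=cv2.INTER_LINEAR)
def sil(p,ch=.004,h=.012):
    x0,y0,t=p; pts=[]
    for z in (.068,.140):
        for sx,sy in [(h,h-ch),(h-ch,h)]:
            for a_,b_ in [(1,1),(1,-1),(-1,1),(-1,-1)]:
                X=sx*a_;Y=sy*b_; pts.append(proj(c,[x0+X*np.cos(t)-Y*np.sin(t),y0+X*np.sin(t)+Y*np.cos(t),z]))
    pts=(np.array(pts)-[280,130]+.5)*K-.5
    im=np.zeros_like(M); cv2.fillConvexPoly(im,cv2.convexHull(pts.astype(np.float32)).round().astype(int),1); return im
from scipy.optimize import minimize
def cost(p):
    s=sil(p); return 1-(s&M).sum()/(s|M).sum()
best=min((cost((.42+dx,.198+dy,t)),.42+dx,.198+dy,t) for dx in np.arange(-.008,.009,.002) for dy in np.arange(-.008,.009,.002) for t in np.arange(-.75,.8,.1))
r=[minimize(cost,[best[1],best[2],best[3]+d],method='Nelder-Mead',options=dict(initial_simplex=[[best[1],best[2],best[3]+d],[best[1]+.002,best[2],best[3]+d],[best[1],best[2]+.002,best[3]+d],[best[1],best[2],best[3]+d+.15]])) for d in (-.1,0,.1)]
print(best); [print(x.fun,x.x.round(4)) for x in r]
for t in np.arange(-.8,.6,.1): print(round(t,2),round(min(cost((r[1].x[0]+i,r[1].x[1]+j,t)) for i in (-.001,0,.001) for j in (-.001,0,.001)),3),end='; ')
E
python3 fit.py
```

```text
block [[0.3868, 0.1246], [0.4039, 0.2359], [0.4527, 0.2278], [0.4366, 0.1164]] [0.42   0.1762] -0.148 [np.float64(0.0506), np.float64(0.1126), np.float64(0.0495), np.float64(0.1126)]
hole [0.4241 0.2039]
cap [0.4224 0.204  0.1465]
[[304 157  31  40 938]]
(np.float64(0.2258799198942395), np.float64(0.422), np.float64(0.20400000000000001), np.float64(-0.050000000000000155))
0.22265635277712004 [ 0.422   0.2041 -0.0096]
0.22291770770323227 [ 0.4219  0.2038 -0.0166]
0.2233775782162879 [ 0.4222  0.2038 -0.0101]
-0.8 0.27; -0.7 0.261; -0.6 0.255; -0.5 0.24; -0.4 0.238; -0.3 0.235; -0.2 0.233; -0.1 0.228; -0.0 0.227; 0.1 0.237; 0.2 0.246; 0.3 0.256; 0.4 0.267; 0.5 0.274;
```

```bash
cat >> fit.py <<'E'
print()
for ch in (.0,.002,.004,.006,.008):
  for h in (.0105,.012):
    def cost(p):
        s=sil(p,ch,h); return 1-(s&M).sum()/(s|M).sum()
    b=min(((lambda r:(r.fun,r.x))(minimize(cost,[.422,.204,t],method='Nelder-Mead',options=dict(initial_simplex=[[.422,.204,t],[.424,.204,t],[.422,.206,t],[.422,.204,t+.1]]))) for t in (-.6,-.35,-.1,.15,.4)),key=lambda q:q[0])
    print(ch,h,round(b[0],3),b[1].round(4), sil(b[1],ch,h).sum(),M.sum())
E
python3 fit.py | tail -10
```

```text
0.0 0.0105 0.127 [ 0.4236  0.2037 -0.13  ] 65837 59158
0.0 0.012 0.267 [ 0.4221  0.2044 -0.0068] 80593 59158
0.002 0.0105 0.111 [ 0.4233  0.2037 -0.1327] 64226 59158
0.002 0.012 0.251 [ 0.4222  0.2039 -0.0294] 78985 59158
0.004 0.0105 0.11 [ 0.4234  0.2036 -0.1347] 61459 59158
0.004 0.012 0.222 [ 0.4222  0.2041 -0.0146] 76029 59158
0.006 0.0105 0.153 [ 0.4236  0.2036 -0.1534] 57330 59158
0.006 0.012 0.182 [ 0.4236  0.2038 -0.0196] 72181 59158
0.008 0.0105 0.219 [ 0.4232  0.2035 -0.3037] 51776 59158
0.008 0.012 0.131 [ 0.4235  0.2036 -0.8365] 65869 59158
```

```bash
python3 -m handwheel '[{"dx":1.65,"dy":0.22,"dz":0,"wx":0,"wy":0,"wz":0,"claw":55},{"dx":0,"dy":0,"dz":0,"wx":0,"wy":0,"wz":-0.145,"claw":55},{"dx":0,"dy":0,"dz":0,"wx":0,"wy":0,"wz":0,"claw":55}]' 40; python3 look.py w4 driver; python3 -c "
import cv2; a=cv2.imread('pics/w4.png'); cv2.imwrite('pics/w4c.png',cv2.resize(a[150:390,180:460],(700,600),interpolation=cv2.INTER_CUBIC))"
```

```text
clock: 3.8
position: [0.4212, 0.206, 0.2314]
tool_rot: [3.141, -0.0, 3.015]
force: [0.7, 0.1, -0.7]
grip_width: 0.047
finger_force: 0.0
3.8 [0.4212 0.206  0.2314] [ 3.141 -0.     3.015] [-0.643  0.274  0.075  2.    -0.027  0.869  0.891]
cam [0.353 0.215 0.374] [ 0.27 -0.03 -0.96]
driver 0.93 [299, 176, 30, 45]
driver 0.71 [52, 225, 68, 61]
driver 0.58 [150, 214, 74, 19]
```

View pics/w4c.png

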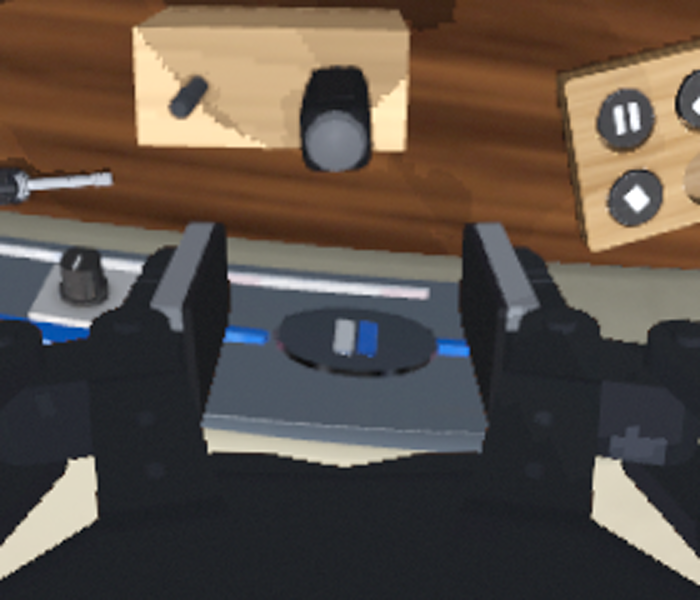

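The cap shows at crop (336,140), which is px (314,206). The handle's edges lie square to the image, so the yaw fits. The punch is at crop (188,97), well outside the fingers.

```bash
python3 - <<'E'
from h import *
c=np.load('pics/w4.npy',allow_pickle=True).item()
q=lambda u,v:(180+(u+.5)/2.5-.5,150+(v+.5)/2.5-.5)
print(onz(c,*q(336,141),.1465))
print(onz(c,*q(336,70),.068))
P=np.array([onz(c,*q(*p),.068)[:2] for p in [(133,28),(410,22),(405,152),(138,148)]]);C=P.mean(0);ya=(P[1]+P[2]-P[0]-P[3]);print(C,np.arctan2(-ya[0],ya[1]),C+.028*ya/np.linalg.norm(ya),[np.linalg.norm(P[i]-P[i-1]).round(4) for i in range(4)])
s=monitor.observe()['position']
print('tcp pix',proj(c,[*s[:2],.1465]))
E
```

```text
[0.42168533 0.2039874  0.1465    ]
[0.41562955 0.20396321 0.068     ]
[0.41966367 0.17594183] -0.12642590576041532 [0.42319417 0.20371836] [np.float64(0.0514), np.float64(0.1127), np.float64(0.0544), np.float64(0.1129)]
tcp pix [316.09278581 205.99989845]
```

```bash
python3 -m handwheel '[{"dx":-0.15,"dy":-0.2,"dz":2,"wx":0,"wy":0,"wz":0,"claw":55},{"dx":0,"dy":0,"dz":4,"wx":0,"wy":0,"wz":0,"claw":55},{"dx":0,"dy":0,"dz":4,"wx":0,"wy":0,"wz":0,"claw":55},{"dx":0,"dy":0,"dz":3,"wx":0,"wy":0,"wz":0,"claw":55},{"dx":0,"dy":0,"dz":1.4,"wx":0,"wy":0,"wz":0,"claw":55},{"dx":0,"dy":0,"dz":0,"wx":0,"wy":0,"wz":0,"claw":55},{"dx":0,"dy":0,"dz":0,"wx":0,"wy":0,"wz":0,"claw":25},{"dx":0,"dy":0,"dz":0,"wx":0,"wy":0,"wz":0,"claw":10}]' 60;  python3 -m handwheel '[{"dx":0,"dy":0,"dz":0,"wx":0,"wy":0,"wz":0,"claw":0},{"dx":0,"dy":0,"dz":0,"wx":0,"wy":0,"wz":0,"claw":0}]' 60; python3 -c "
from h import *
print(monitor.observe())"
```

```text
clock: 4.9
position: [0.4241, 0.2031, 0.0884]
tool_rot: [3.14, 0.001, 3.013]
force: [-0.5, -0.2, 5.0]
grip_width: 0.0233
finger_force: 58.4
clock: 5.15
position: [0.4241, 0.2031, 0.0884]
tool_rot: [3.14, 0.001, 3.013]
force: [-1.7, 0.4, 4.6]
grip_width: 0.0234
finger_force: 58.4
{'clock': 5.15, 'qpos': array([-0.61203388,  0.51204214,  0.05097654,  2.11846532, -0.05118599,
        0.51029807,  0.91961197]), 'qd': array([ 8.70118425e-04, -9.83163266e-04, -1.30069859e-03,  1.61836585e-03,
        4.38636856e-04,  8.73315350e-05,  3.24557137e-04]), 'joint_efforts': array([ 3.03251250e-02, -7.33008814e+01,  3.56307998e+00, -2.08155745e+01,
        4.02677490e-02, -3.40302531e-01,  1.22687148e-02]), 'position': array([0.42413388, 0.20312986, 0.08843428]), 'tool_rot': array([3.14035582e+00, 1.44241979e-03, 3.01336678e+00]), 'force': array([-1.73818234,  0.40291488,  4.63796203]), 'moment': array([-0.11737176,  0.23658869, -0.01399584]), 'finger_force': 58.39449763298035, 'grip_width': 0.023365116605930186}
```

```bash
python3 -m handwheel '[{"dx":0,"dy":0,"dz":-2,"wx":0,"wy":0,"wz":0,"claw":0},{"dx":0,"dy":0,"dz":-5,"wx":0,"wy":0,"wz":0,"claw":0},{"dx":0,"dy":0,"dz":-5,"wx":0,"wy":0,"wz":0,"claw":0},{"dx":0,"dy":0,"dz":-3,"wx":0,"wy":0,"wz":0,"claw":0},{"dx":-0.6,"dy":-4,"dz":0,"wx":0,"wy":0,"wz":0,"claw":0},{"dx":-0.6,"dy":-4.4,"dz":0,"wx":0,"wy":0,"wz":0,"claw":0},{"dx":-0.6,"dy":-4.4,"dz":0,"wx":0,"wy":0,"wz":0,"claw":0},{"dx":-0.6,"dy":-4.4,"dz":0,"wx":0,"wy":0,"wz":0,"claw":0}]' 60;  python3 -m handwheel '[{"dx":-0.6,"dy":-4.4,"dz":0,"wx":0,"wy":0,"wz":0,"claw":0},{"dx":-0.6,"dy":-4.4,"dz":0,"wx":0,"wy":0,"wz":0,"claw":0},{"dx":-0.6,"dy":-4.4,"dz":0,"wx":0,"wy":0,"wz":0,"claw":0},{"dx":-0.6,"dy":-4.4,"dz":0,"wx":0,"wy":0,"wz":0,"claw":0},{"dx":-0.6,"dy":-4.4,"dz":0,"wx":0,"wy":0,"wz":0,"claw":0},{"dx":0,"dy":0,"dz":0,"wx":0,"wy":0,"wz":0.18,"claw":0},{"dx":0,"dy":0,"dz":0,"wx":0,"wy":0,"wz":0.18,"claw":0},{"dx":0,"dy":0,"dz":0,"wx":0,"wy":0,"wz":0.18,"claw":0}]' 60
```

```text
clock: 6.15
position: [0.4254, 0.0278, 0.2382]
tool_rot: [3.141, 0.002, 3.014]
force: [-0.1, -0.0, -0.5]
grip_width: 0.0232
finger_force: 59.0
clock: 7.15
position: [0.4272, -0.193, 0.2381]
tool_rot: [3.141, 0.001, 2.467]
force: [-0.8, 0.6, -1.6]
grip_width: 0.0234
finger_force: 59.1
```

```bash
python3 -m handwheel '[{"dx":0,"dy":0,"dz":0,"wx":0,"wy":0,"wz":0.185,"claw":0},{"dx":0,"dy":0,"dz":0,"wx":0,"wy":0,"wz":0.185,"claw":0},{"dx":0,"dy":0,"dz":0,"wx":0,"wy":0,"wz":0.185,"claw":0},{"dx":0,"dy":0,"dz":0,"wx":0,"wy":0,"wz":0.185,"claw":0},{"dx":-4.8,"dy":3.9,"dz":0,"wx":0,"wy":0,"wz":0,"claw":0},{"dx":-4.8,"dy":3.9,"dz":2,"wx":0,"wy":0,"wz":0,"claw":0},{"dx":0,"dy":0,"dz":4,"wx":0,"wy":0,"wz":0,"claw":0},{"dx":0,"dy":0,"dz":2,"wx":0,"wy":0,"wz":0,"claw":0}]' 60;  python3 look.py w5 fixture screw_face mount;  python3 -c "
import cv2; a=cv2.imread('pics/w5.png'); cv2.imwrite('pics/w5c.png',cv2.resize(a[60:260,220:420],(600,600),interpolation=cv2.INTER_CUBIC))"
```

```text
clock: 8.15
position: [0.5175, -0.2734, 0.1568]
tool_rot: [-3.141, -0.001, 1.733]
force: [0.7, 0.5, -0.4]
grip_width: 0.023
finger_force: 59.2
8.15 [ 0.5175 -0.2734  0.1568] [-3.141e+00 -1.000e-03  1.733e+00] [ 0.035  0.608  0.513  1.795 -0.386  0.841  0.895]
cam [ 0.507 -0.205  0.3  ] [ 0.04 -0.27 -0.96]
fixture 0.71 [273, 47, 95, 144]
screw_face 0.82 [272, 44, 93, 145]
mount 0.66 [300, 76, 39, 36]
mount 0.63 [272, 46, 92, 146]
```

View pics/w5c.png

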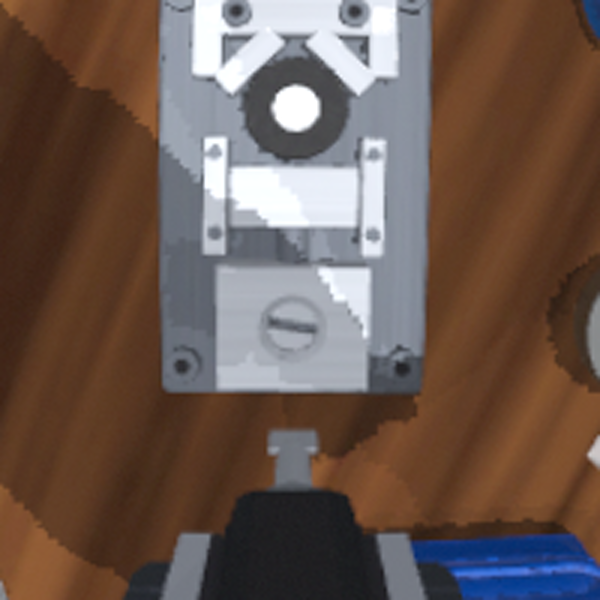

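```bash
python3 - <<'E'
from h import *
c=np.load('pics/w5.npy',allow_pickle=True).item(); a=c['frame']
q=lambda u,v:(220+(u+.5)/3-.5,60+(v+.5)/3-.5)
g=cv2.cvtColor(cv2.resize(a[60:260,220:420],(600,600),interpolation=cv2.INTER_CUBIC),cv2.COLOR_BGR2GRAY).astype(float)
# slot: dark weighted PCA inside r<22 px
Y,X=np.mgrid[:600,:600]; cx,cy=292,327
for _ in range(3):
    m=(np.hypot(X-cx,Y-cy)<23); w=np.clip(110-g,0,None)*m; W=w.sum(); mx,my=(w*X).sum()/W,(w*Y).sum()/W
    C=np.cov(np.array([X[m],Y[m]]),aweights=w[m]); e,V=np.linalg.eigh(C); v=V[:,1]; cx,cy=.5*cx+.5*mx,.5*cy+.5*my
print('slot centre',mx,my,np.sqrt(e),v)
s0,s1=[onz(c,*q(mx+k*22*v[0],my+k*22*v[1]),.029) for k in(-1,1)]
d=(s1-s0)*np.sign((s1-s0)[0]); print('slot centre w',((s0+s1)/2).round(4),'dir',np.arctan2(d[1],d[0]).round(3))
print('screw c by eye',onz(c,*q(292,327),.029).round(4))
H=np.array([onz(c,*q(*p),.034)[:2] for p in [(215,267),(371,266),(368,389),(216,391)]]); print('housing',H.mean(0).round(4),[np.linalg.norm(H[i]-H[i-1]).round(4) for i in range(4)])
e=H[0]-H[1]+H[3]-H[2]; e*=np.sign(e[0]); print('fix x dir',np.arctan2(e[1],e[0]))
t0,t1=[onz(c,*q(*p),.0704) for p in [(267,433),(319,432)]]; d=t1-t0; d*=np.sign(d[0])
print('tip',((t0+t1)/2).round(4),np.linalg.norm(d),np.arctan2(d[1],d[0]).round(3))
s=monitor.observe(); print(s['position'].round(4),s['force'],s['moment'])
print('tcp pix',proj(c,[*s['position'][:2],.0704]), q(293,432))
E
```

```text
slot centre 290.05736823234133 325.8261025457153 [ 1.45936987 15.22429767] [-0.98034139 -0.19730881]
slot centre w [ 0.5134 -0.2517  0.029 ] dir -0.04
screw c by eye [ 0.514 -0.252  0.029]
housing [ 0.5141 -0.2516] [np.float64(0.0367), np.float64(0.0448), np.float64(0.0364), np.float64(0.0449)]
fix x dir 0.17220273109627474
tip [ 0.5176 -0.2719  0.0704] 0.01338846536400628 0.182
[ 0.5182 -0.2735  0.1592] [ 0.83706102  0.76775624 -0.82910911] [-0.07566692 -0.00917376 -0.0104261 ]
tcp pix [317.75662004 205.96627401] (317.3333333333333, 203.66666666666666)
```

The crop shows the housing with the screw at (292,327). Its slot runs from (268,321) to (316,332). The mount lies at (297,107) in the V stop, and the blade's tip edge is at (293,433).

```bash
python3 -m handwheel '[{"dx":0,"dy":0,"dz":0,"wx":0,"wy":0,"wz":0.1,"claw":0},{"dx":0,"dy":0,"dz":0,"wx":0,"wy":0,"wz":0.1,"claw":0},{"dx":2,"dy":-0.45,"dz":0,"wx":0,"wy":0,"wz":0,"claw":0},{"dx":0,"dy":0,"dz":2,"wx":0,"wy":0,"wz":0,"claw":0},{"dx":0,"dy":0,"dz":1,"wx":0,"wy":0,"wz":0,"claw":0},{"dx":0,"dy":0,"dz":0,"wx":0,"wy":0,"wz":0,"claw":0},{"dx":0,"dy":0,"dz":0,"wx":0,"wy":0,"wz":0,"claw":0}]' 60;  python3 look.py w6;  python3 -c "
import cv2; a=cv2.imread('pics/w6.png'); cv2.imwrite('pics/w6c.png',cv2.resize(a[140:240,270:370],(600,600),interpolation=cv2.INTER_CUBIC))"
```

```text
clock: 9.22
position: [0.5144, -0.2537, 0.1289]
tool_rot: [3.141, 0.0, 1.533]
force: [-0.2, -0.5, -0.5]
grip_width: 0.0236
finger_force: 59.2
9.225 [ 0.5144 -0.2537  0.1289] [3.141 0.    1.533] [-0.018  0.641  0.543  1.849 -0.457  0.777  0.732]
cam [ 0.517 -0.184  0.272] [-0.01 -0.27 -0.96]
```

View pics/w6c.png

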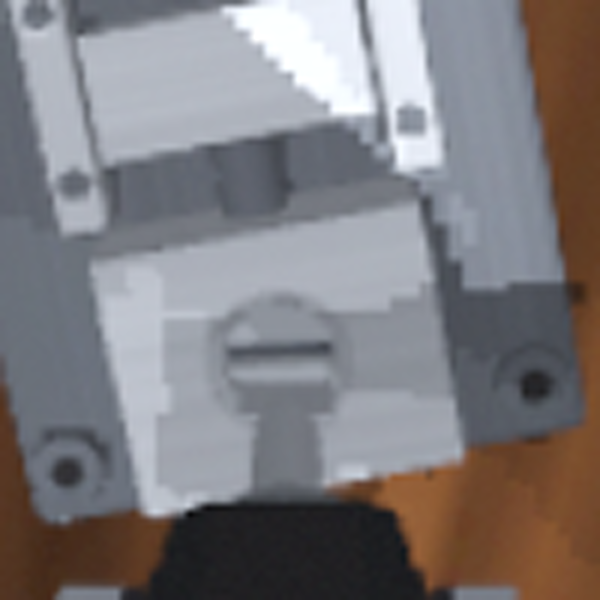

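```bash
python3 - <<'E'
from h import *
c=np.load('pics/w6.npy',allow_pickle=True).item()
q=lambda u,v:(270+(u+.5)/6-.5,140+(v+.5)/6-.5)
iq=lambda p:((p-[270,140]+.5)*6-.5).round(0)
T=np.array([.5144,-.2537,.1289]); y=1.533
tx=np.array([np.cos(y),np.sin(y),0]);ty=np.array([np.sin(y),-np.cos(y),0])
for off in(0,.0015):
  for h in (0,.014): print(off,h,[iq(proj(c,T+[0,0,-.0864+h]+off*tx+s*.006*ty+f*.001*tx)).tolist() for s in(-1,1) for f in (1,-1)])
p=onz(c,*q(280,352),.029);print('slot c',p.round(4)); a=onz(c,*q(228,351),.029);b=onz(c,*q(332,351),.029);print(np.arctan2(*(b-a)[1::-1]) if 0 else np.arctan2((a-b)[1]*np.sign((a-b)[0]),abs((a-b)[0])))
H=np.array([onz(c,*q(*p),.034)[:2] for p in [(90,262),(418,203),(465,460),(148,518)]]);print(H.mean(0))
E
```

```text
0 0 [[237.0, 389.0], [237.0, 404.0], [330.0, 389.0], [330.0, 404.0]]
0 0.014 [[234.0, 422.0], [234.0, 438.0], [332.0, 422.0], [332.0, 438.0]]
0.0015 0 [[236.0, 378.0], [237.0, 393.0], [330.0, 378.0], [330.0, 393.0]]
0.0015 0.014 [[234.0, 411.0], [234.0, 426.0], [333.0, 410.0], [332.0, 426.0]]
slot c [ 0.5141 -0.2514  0.029 ]
-0.037958215792658664
[ 0.51405956 -0.25163471]
```

The crop shows the slot centred at about (280,352) and the blade's tip edge at about (283,382). The two are parallel, and the blade needs about 1 mm towards the slot.

```bash
python3 -m handwheel '[{"dx":0.1,"dy":-0.04,"dz":0,"wx":0,"wy":0,"wz":0,"claw":0},{"dx":0,"dy":0,"dz":0.6,"wx":0,"wy":0,"wz":0,"claw":0},{"dx":0,"dy":0,"dz":0.5,"wx":0,"wy":0,"wz":0,"claw":0},{"dx":0,"dy":0,"dz":0,"wx":0,"wy":0,"wz":0,"claw":0},{"dx":0,"dy":0,"dz":0,"wx":0,"wy":0,"wz":0,"claw":0}]' 60; python3 -m handwheel '[{"dx":0,"dy":0,"dz":0.15,"wx":0,"wy":0,"wz":0,"claw":0},{"dx":0,"dy":0,"dz":0.15,"wx":0,"wy":0,"wz":0,"claw":0},{"dx":0,"dy":0,"dz":0,"wx":0,"wy":0,"wz":0,"claw":0}]' 60; python3 -m handwheel '[{"dx":0,"dy":0,"dz":0.1,"wx":0,"wy":0,"wz":0,"claw":0},{"dx":0,"dy":0,"dz":0,"wx":0,"wy":0,"wz":0,"claw":0}]' 60
```

```text
clock: 9.9
position: [0.5138, -0.2523, 0.117]
tool_rot: [-3.141, 0.0, 1.534]
force: [0.3, 0.2, -0.7]
grip_width: 0.0234
finger_force: 59.2
clock: 10.28
position: [0.5138, -0.2523, 0.114]
tool_rot: [-3.142, 0.0, 1.534]
force: [-0.1, -0.3, -1.3]
grip_width: 0.0232
finger_force: 59.2
clock: 10.52
position: [0.5138, -0.2523, 0.113]
tool_rot: [3.142, 0.0, 1.534]
force: [0.6, -0.4, -1.2]
grip_width: 0.0234
finger_force: 59.2
```

```bash
python3 -m handwheel '[{"dx":0,"dy":0,"dz":0.08,"wx":0,"wy":0,"wz":0,"claw":0},{"dx":0,"dy":0,"dz":0.07,"wx":0,"wy":0,"wz":0,"claw":0},{"dx":0,"dy":0,"dz":0,"wx":0,"wy":0,"wz":0,"claw":0}]' 60; python3 -c "
from h import *
print(monitor.observe()['moment'])"
```

```text
clock: 10.9
position: [0.5138, -0.2522, 0.1115]
tool_rot: [-3.142, 0.0, 1.534]
force: [0.1, -0.8, -1.4]
grip_width: 0.0232
finger_force: 59.2
[-0.20441318  0.04214828  0.02268689]
```

```bash
cat > m.py <<'E'
from h import *
L=[]
s=monitor.observe(); print('F',s['force'].round(2),'M',s['moment'].round(3),'yaw',round(float(s['tool_rot'][2]),3),'j7',s['qpos'][6].round(2))
E
python3 -m handwheel '[{"dx":0,"dy":0,"dz":0,"wx":0,"wy":0,"wz":0.06,"claw":0},{"dx":0,"dy":0,"dz":0,"wx":0,"wy":0,"wz":0.06,"claw":0},{"dx":0,"dy":0,"dz":0,"wx":0,"wy":0,"wz":0.06,"claw":0},{"dx":0,"dy":0,"dz":0,"wx":0,"wy":0,"wz":0.06,"claw":0}]' 60; python3 m.py;python3 -m handwheel '[{"dx":0,"dy":0,"dz":0,"wx":0,"wy":0,"wz":0.06,"claw":0},{"dx":0,"dy":0,"dz":0,"wx":0,"wy":0,"wz":0,"claw":0}]' 60; python3 m.py
```

```text
clock: 11.4
position: [0.5136, -0.2525, 0.1116]
tool_rot: [-3.142, 0.0, 1.292]
force: [-1.5, -2.5, -2.7]
grip_width: 0.0238
finger_force: 59.1
F [-1.48 -2.5  -2.73] M [-0.634  0.267  0.144] yaw 1.292 j7 0.56
clock: 11.65
position: [0.5137, -0.2524, 0.1115]
tool_rot: [-3.141, 0.001, 1.234]
force: [-0.7, -2.5, -1.4]
grip_width: 0.0233
finger_force: 59.2
F [-0.69 -2.54 -1.41] M [-0.637  0.396  0.053] yaw 1.234 j7 0.51
```

```bash
python3 -m handwheel '[{"dx":0,"dy":0,"dz":0,"wx":0,"wy":0,"wz":0.05,"claw":0},{"dx":0,"dy":0,"dz":0,"wx":0,"wy":0,"wz":0.05,"claw":0}]' 60 >/dev/null; python3 m.py;python3 -m handwheel '[{"dx":0,"dy":0,"dz":0,"wx":0,"wy":0,"wz":0.05,"claw":0},{"dx":0,"dy":0,"dz":0,"wx":0,"wy":0,"wz":0.05,"claw":0}]' 60 >/dev/null; python3 m.py; python3 -m handwheel '[{"dx":0,"dy":0,"dz":0,"wx":0,"wy":0,"wz":0.05,"claw":0},{"dx":0,"dy":0,"dz":0,"wx":0,"wy":0,"wz":0.05,"claw":0}]' 60; python3 m.py
```

```text
F [-1.77 -2.01 -1.63] M [-0.664  0.416  0.097] yaw 1.134 j7 0.44
F [-0.82 -2.25  0.08] M [-0.606  0.458  0.041] yaw 1.034 j7 0.36
clock: 12.4
position: [0.5136, -0.2524, 0.1116]
tool_rot: [-3.141, 0.0, 0.934]
force: [-1.2, -2.7, -1.1]
grip_width: 0.0234
finger_force: 59.0
F [-1.16 -2.68 -1.11] M [-0.629  0.58   0.122] yaw 0.934 j7 0.28
```

```bash
cat > m.py <<'E'
from h import *
L=[];J=[];F=[]
for i in range(6):
    s=monitor.observe(); L.append(s['moment'][2]);J.append(s['joint_efforts'][6]);F.append(s['force']); optics.grab_frame('top')
print('t',round(float(s['clock']),2),'F',np.mean(F,0).round(2),'Mz',np.mean(L).round(3),'sd',np.std(L).round(3),'j7eff',np.round(J,3)[[0,3,5]],'yaw',round(float(s['tool_rot'][2]),3))
E
python3 m.py
for i in 1; do python3 -m handwheel '[{"dx":0,"dy":0,"dz":0,"wx":0,"wy":0,"wz":0.04,"claw":0},{"dx":0,"dy":0,"dz":0,"wx":0,"wy":0,"wz":0.04,"claw":0}]' 60 >/dev/null; python3 m.py; python3 -m handwheel '[{"dx":0,"dy":0,"dz":0,"wx":0,"wy":0,"wz":0.04,"claw":0},{"dx":0,"dy":0,"dz":0,"wx":0,"wy":0,"wz":0.04,"claw":0}]' 60 >/dev/null; python3 m.py; done
```

```text
t 12.65 F [-1.9  -2.52 -0.76] Mz 0.085 sd 0.034 j7eff [ 0.946 -0.552 -0.096] yaw 0.935
t 13.2 F [-3.29 -2.53 -0.27] Mz 0.08 sd 0.03 j7eff [ 0.815 -0.498 -0.136] yaw 0.854
t 13.75 F [-3.72 -2.79 -0.34] Mz 0.065 sd 0.021 j7eff [ 0.804 -0.504 -0.14 ] yaw 0.774
```

```bash
python3 -m handwheel '[{"dx":0,"dy":0,"dz":0,"wx":0,"wy":0,"wz":0.04,"claw":0},{"dx":0,"dy":0,"dz":0,"wx":0,"wy":0,"wz":0.03,"claw":0}]' 60 >/dev/null; python3 m.py; python3 -m handwheel '[{"dx":0,"dy":0,"dz":0,"wx":0,"wy":0,"wz":0.04,"claw":0},{"dx":0,"dy":0,"dz":0,"wx":0,"wy":0,"wz":0.03,"claw":0}]' 60 >/dev/null; python3 m.py;  python3 -m handwheel '[{"dx":0,"dy":0,"dz":0,"wx":0,"wy":0,"wz":0.04,"claw":0},{"dx":0,"dy":0,"dz":0,"wx":0,"wy":0,"wz":0.03,"claw":0}]' 60 >/dev/null; python3 m.py
```

```text
t 14.3 F [-4.12 -2.88 -0.4 ] Mz 0.084 sd 0.021 j7eff [ 0.445 -0.304 -0.097] yaw 0.703
t 14.85 F [-4.71 -2.58 -0.49] Mz 0.089 sd 0.021 j7eff [ 0.452 -0.292 -0.097] yaw 0.632
t 15.4 F [-4.43 -2.3  -0.23] Mz 0.116 sd 0.009 j7eff [ 0.431 -0.306 -0.11 ] yaw 0.561
```

```bash
python3 -m handwheel '[{"dx":0,"dy":0,"dz":0,"wx":0,"wy":0,"wz":0.02,"claw":0}]' 60 >/dev/null; python3 m.py; python3 -m handwheel '[{"dx":0,"dy":0,"dz":0,"wx":0,"wy":0,"wz":0.02,"claw":0}]' 60 >/dev/null; python3 m.py
```

```text
t 15.82 F [-4.46 -2.64 -0.39] Mz 0.091 sd 0.037 j7eff [ 0.551 -0.236 -0.111] yaw 0.541
t 16.25 F [-4.57 -2.58 -0.15] Mz 0.1 sd 0.026 j7eff [ 0.546 -0.241 -0.116] yaw 0.521
```

```bash
python3 -m handwheel '[{"dx":0,"dy":0,"dz":0,"wx":0,"wy":0,"wz":0.02,"claw":0},{"dx":0,"dy":0,"dz":0,"wx":0,"wy":0,"wz":0.02,"claw":0}]' 60 >/dev/null; python3 m.py; python3 -m handwheel '[{"dx":0,"dy":0,"dz":0,"wx":0,"wy":0,"wz":0.02,"claw":0},{"dx":0,"dy":0,"dz":0,"wx":0,"wy":0,"wz":0.02,"claw":0}]' 60 >/dev/null; python3 m.py;  python3 -m handwheel '[{"dx":0,"dy":0,"dz":0,"wx":0,"wy":0,"wz":0.02,"claw":0},{"dx":0,"dy":0,"dz":0,"wx":0,"wy":0,"wz":0.02,"claw":0}]' 60 >/dev/null; python3 m.py
```

```text
t 16.8 F [-5.05 -2.22  0.1 ] Mz 0.104 sd 0.018 j7eff [ 0.308 -0.248 -0.118] yaw 0.481
t 17.35 F [-5.03 -1.99  0.85] Mz 0.126 sd 0.013 j7eff [ 0.3   -0.265 -0.135] yaw 0.441
t 17.9 F [-5.05 -2.01  0.15] Mz 0.138 sd 0.031 j7eff [ 0.289 -0.277 -0.147] yaw 0.401
```

```bash
python3 -m handwheel '[{"dx":0,"dy":0,"dz":0,"wx":0,"wy":0,"wz":0.02,"claw":0},{"dx":0,"dy":0,"dz":0,"wx":0,"wy":0,"wz":0.02,"claw":0}]' 60 >/dev/null; python3 m.py; python3 -m handwheel '[{"dx":0,"dy":0,"dz":0,"wx":0,"wy":0,"wz":0.02,"claw":0},{"dx":0,"dy":0,"dz":0,"wx":0,"wy":0,"wz":0.01,"claw":0}]' 60 >/dev/null; python3 m.py; python3 m.py
```

```text
t 18.45 F [-5.08 -2.14  0.26] Mz 0.175 sd 0.044 j7eff [ 0.277 -0.29  -0.159] yaw 0.361
t 19.0 F [-5.16 -1.96  0.21] Mz 0.151 sd 0.032 j7eff [-0.062 -0.233 -0.165] yaw 0.331
t 19.3 F [-5.31 -1.77  0.14] Mz 0.159 sd 0.017 j7eff [-0.161 -0.16  -0.16 ] yaw 0.331
```

```bash
python3 -m handwheel '[{"dx":0,"dy":0,"dz":0,"wx":0,"wy":0,"wz":0.02,"claw":0},{"dx":0,"dy":0,"dz":0,"wx":0,"wy":0,"wz":0.02,"claw":0},{"dx":0,"dy":0,"dz":0,"wx":0,"wy":0,"wz":0,"claw":0}]' 60 >/dev/null; python3 m.py;  python3 m.py
```

```text
t 19.98 F [-5.28 -1.98  0.2 ] Mz 0.173 sd 0.031 j7eff [-0.412 -0.177 -0.172] yaw 0.291
t 20.27 F [-5.92 -1.96  0.6 ] Mz 0.171 sd 0.047 j7eff [-0.172 -0.172 -0.172] yaw 0.291
```

```bash
python3 -m handwheel '[{"dx":0,"dy":0,"dz":0,"wx":0,"wy":0,"wz":-0.06,"claw":0},{"dx":0,"dy":0,"dz":0,"wx":0,"wy":0,"wz":0,"claw":0}]' 60 >/dev/null; python3 m.py; python3 -m handwheel '[{"dx":0,"dy":0,"dz":-0.5,"wx":0,"wy":0,"wz":0,"claw":0},{"dx":0,"dy":0,"dz":-1,"wx":0,"wy":0,"wz":0,"claw":0},{"dx":0,"dy":0,"dz":-3.5,"wx":0,"wy":0,"wz":0,"claw":0},{"dx":0,"dy":0,"dz":-5,"wx":0,"wy":0,"wz":0,"claw":0},{"dx":0,"dy":0,"dz":-3,"wx":0,"wy":0,"wz":0,"claw":0},{"dx":0,"dy":0,"dz":0,"wx":0,"wy":0,"wz":-0.18,"claw":0},{"dx":0,"dy":0,"dz":0,"wx":0,"wy":0,"wz":-0.18,"claw":0},{"dx":0,"dy":0,"dz":0,"wx":0,"wy":0,"wz":0,"claw":0}]' 60; python3 look.py w7 screw_face mount
```

```text
t 20.82 F [-5.25 -1.85 -0.22] Mz 0.129 sd 0.03 j7eff [ 0.572 -0.105 -0.118] yaw 0.351
clock: 21.88
position: [0.5143, -0.2521, 0.2425]
tool_rot: [3.141, -0.002, 0.712]
force: [-0.7, -0.3, -1.9]
grip_width: 0.0233
finger_force: 60.8
21.875 [ 0.5143 -0.2521  0.2425] [ 3.141e+00 -2.000e-03  7.120e-01] [-0.244  0.586  0.903  1.761 -0.525  1.054 -0.012]
cam [ 0.566 -0.207  0.386] [-0.2  -0.18 -0.96]
screw_face 0.58 [226, 99, 126, 103]
mount 0.63 [258, 130, 26, 28]
```

```bash
python3 -m handwheel '[{"dx":0,"dy":0,"dz":0,"wx":0,"wy":0,"wz":-0.177,"claw":0},{"dx":0,"dy":0,"dz":0,"wx":0,"wy":0,"wz":-0.177,"claw":0},{"dx":0,"dy":0,"dz":0,"wx":0,"wy":0,"wz":-0.177,"claw":0},{"dx":0,"dy":0,"dz":0,"wx":0,"wy":0,"wz":-0.177,"claw":0},{"dx":0,"dy":0,"dz":0,"wx":0,"wy":0,"wz":-0.177,"claw":0},{"dx":0,"dy":0,"dz":0,"wx":0,"wy":0,"wz":-0.177,"claw":0},{"dx":0,"dy":0,"dz":0,"wx":0,"wy":0,"wz":-0.177,"claw":0},{"dx":0,"dy":0,"dz":0,"wx":0,"wy":0,"wz":-0.177,"claw":0}]' 60 >/dev/null; python3 -m handwheel '[{"dx":0,"dy":0,"dz":0,"wx":0,"wy":0,"wz":-0.177,"claw":0},{"dx":0,"dy":0,"dz":0,"wx":0,"wy":0,"wz":-0.177,"claw":0},{"dx":0,"dy":0,"dz":0,"wx":0,"wy":0,"wz":-0.177,"claw":0},{"dx":0,"dy":0,"dz":0,"wx":0,"wy":0,"wz":-0.177,"claw":0},{"dx":0,"dy":0,"dz":0,"wx":0,"wy":0,"wz":-0.177,"claw":0},{"dx":4.5,"dy":0,"dz":0,"wx":0,"wy":0,"wz":0,"claw":0},{"dx":4.5,"dy":0,"dz":0,"wx":0,"wy":0,"wz":0,"claw":0},{"dx":0,"dy":0,"dz":0,"wx":0,"wy":0,"wz":0,"claw":0}]' 60
```

```text
clock: 24.02
position: [0.422, -0.2409, 0.2417]
tool_rot: [3.141, -0.001, 3.009]
force: [0.5, -0.4, -0.8]
grip_width: 0.0234
finger_force: 60.8
```

```bash
python3 -m handwheel '[{"dx":0.5,"dy":4,"dz":0,"wx":0,"wy":0,"wz":0,"claw":0},{"dx":0.5,"dy":4,"dz":0,"wx":0,"wy":0,"wz":0,"claw":0},{"dx":0.5,"dy":4,"dz":0,"wx":0,"wy":0,"wz":0,"claw":0},{"dx":0.5,"dy":4,"dz":0,"wx":0,"wy":0,"wz":0,"claw":0},{"dx":0.5,"dy":4,"dz":0,"wx":0,"wy":0,"wz":0,"claw":0},{"dx":0.5,"dy":4,"dz":0,"wx":0,"wy":0,"wz":0,"claw":0},{"dx":0.5,"dy":4,"dz":0,"wx":0,"wy":0,"wz":0,"claw":0},{"dx":0.5,"dy":4,"dz":0,"wx":0,"wy":0,"wz":0,"claw":0}]' 60 >/dev/null; python3 -m handwheel '[{"dx":0.5,"dy":4,"dz":0,"wx":0,"wy":0,"wz":0,"claw":0},{"dx":0.5,"dy":4,"dz":0,"wx":0,"wy":0,"wz":0,"claw":0},{"dx":0.5,"dy":4,"dz":0,"wx":0,"wy":0,"wz":0,"claw":0},{"dx":0,"dy":0,"dz":0,"wx":0,"wy":0,"wz":0,"claw":0},{"dx":0,"dy":0,"dz":0,"wx":0,"wy":0,"wz":0,"claw":0}]' 60; python3 - <<'E'
from h import *
s=monitor.observe();p=s['position'];y=s['tool_rot'][2]
d=np.array([.4241,.2031,.0884])-p; x=[np.cos(y),np.sin(y)];t=[np.sin(y),-np.cos(y)]
print(d@np.r_[x,0]*100,d@np.r_[t,0]*100,-d[2]*100,'wz',-(3.013-y))
E
```

```text
clock: 25.65
position: [0.4258, 0.2023, 0.2413]
tool_rot: [-3.141, -0.001, 3.013]
force: [0.4, -0.3, -0.9]
grip_width: 0.0233
finger_force: 60.8
0.18231311641514703 0.05794441146570944 15.288654262058957 wz 0.00010255766422240242
```

```bash
python3 -m handwheel '[{"dx":0.18,"dy":0.06,"dz":2,"wx":0,"wy":0,"wz":0,"claw":0},{"dx":0,"dy":0,"dz":3.5,"wx":0,"wy":0,"wz":0,"claw":0},{"dx":0,"dy":0,"dz":2,"wx":0,"wy":0,"wz":0,"claw":0},{"dx":0,"dy":0,"dz":0,"wx":0,"wy":0,"wz":0,"claw":0},{"dx":0,"dy":0,"dz":0.8,"wx":0,"wy":0,"wz":0,"claw":0},{"dx":0,"dy":0,"dz":0.8,"wx":0,"wy":0,"wz":0,"claw":0},{"dx":0,"dy":0,"dz":0,"wx":0,"wy":0,"wz":0,"claw":0}]' 60
```

```text
clock: 26.52
position: [0.4238, 0.2033, 0.1503]
tool_rot: [-3.141, -0.0, 3.015]
force: [-0.5, -0.1, -0.9]
grip_width: 0.0236
finger_force: 60.8
```

```bash
python3 -m handwheel '[{"dx":0,"dy":0,"dz":1,"wx":0,"wy":0,"wz":0,"claw":0},{"dx":0,"dy":0,"dz":1,"wx":0,"wy":0,"wz":0,"claw":0},{"dx":0,"dy":0,"dz":1.2,"wx":0,"wy":0,"wz":0,"claw":0},{"dx":0,"dy":0,"dz":1.2,"wx":0,"wy":0,"wz":0,"claw":0},{"dx":0,"dy":0,"dz":1,"wx":0,"wy":0,"wz":0,"claw":0},{"dx":0,"dy":0,"dz":0.5,"wx":0,"wy":0,"wz":0,"claw":0},{"dx":0,"dy":0,"dz":0.15,"wx":0,"wy":0,"wz":0,"claw":0},{"dx":0,"dy":0,"dz":0,"wx":0,"wy":0,"wz":0,"claw":0}]' 60
```

```text
clock: 27.52
position: [0.424, 0.2035, 0.0902]
tool_rot: [3.141, 0.0, 3.015]
force: [-0.0, 0.1, -0.8]
grip_width: 0.0235
finger_force: 60.8
```

Go down a little further until there is light contact, then release to 55% only, because of the punch.

```bash
python3 -m handwheel '[{"dx":0,"dy":0,"dz":0.1,"wx":0,"wy":0,"wz":0,"claw":0},{"dx":0,"dy":0,"dz":0.05,"wx":0,"wy":0,"wz":0,"claw":0},{"dx":0,"dy":0,"dz":0,"wx":0,"wy":0,"wz":0,"claw":0}]' 60; python3 -m handwheel '[{"dx":0,"dy":0,"dz":0,"wx":0,"wy":0,"wz":0,"claw":40},{"dx":0,"dy":0,"dz":0,"wx":0,"wy":0,"wz":0,"claw":55},{"dx":0,"dy":0,"dz":0,"wx":0,"wy":0,"wz":0,"claw":55},{"dx":0,"dy":0,"dz":-2,"wx":0,"wy":0,"wz":0,"claw":55},{"dx":0,"dy":0,"dz":-4,"wx":0,"wy":0,"wz":0,"claw":55},{"dx":0,"dy":0,"dz":-5,"wx":0,"wy":0,"wz":0,"claw":55},{"dx":0,"dy":0,"dz":-4,"wx":0,"wy":0,"wz":0,"claw":55},{"dx":0,"dy":0,"dz":0,"wx":0,"wy":0,"wz":0,"claw":55}]' 60; python3 look.py w8 driver; python3 - <<'E'
from h import *
c=G('top'); b=np.load('pics/w8.npy',allow_pickle=True).item()['frame']
a=np.zeros((600,800,3),np.uint8); a[:300,:400]=cv2.resize(b[150:270,240:400],(400,300),interpolation=2)
a[300:,:]=cv2.resize(c['frame'][165:225,305:465],(800,300),interpolation=2)
s=G('side')['frame']; a[:300,400:]=cv2.resize(s[205:295,350:470],(400,300),interpolation=2)
cv2.imwrite('pics/v9.png',a)
E
```

```text
clock: 27.9
position: [0.424, 0.2034, 0.0886]
tool_rot: [3.142, 0.0, 3.015]
force: [0.0, 0.2, -1.0]
grip_width: 0.0231
finger_force: 60.8
clock: 28.9
position: [0.425, 0.204, 0.2412]
tool_rot: [3.138, 0.004, 3.015]
force: [0.3, -0.3, -0.8]
grip_width: 0.047
finger_force: 0.0
28.9 [0.425  0.204  0.2412] [3.138 0.004 3.015] [-0.618  0.263  0.054  1.985 -0.018  0.89   0.889]
cam [0.356 0.213 0.384] [ 0.27 -0.03 -0.96]
driver 0.86 [304, 169, 28, 40]
driver 0.76 [156, 211, 72, 18]
driver 0.52 [52, 223, 70, 55]
```

View pics/v9.png

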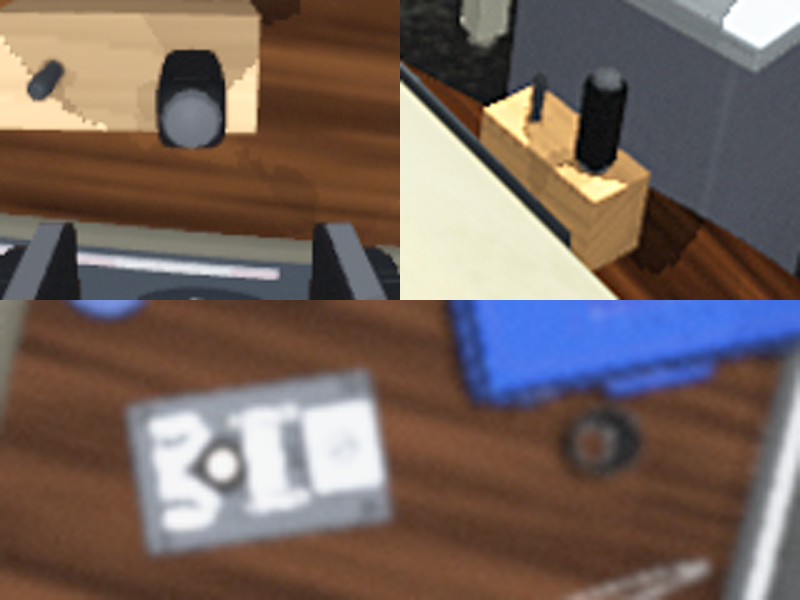

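The driver stands upright in its hole (wrist crop (190,115), side crop (602,120)), and the jaw lies against the mount at (222,463) in the V stop. I am handing it in.

```bash
python3 -c "
from workcell import job_done
print(job_done())"
```

```text
the job is handed in; nothing more can be done
None
```

The screw is turned until the jaw holds the mount against the V stop at about 20–23 N (estimated from wrist torque; 15 N is snug, 40 N too much), the driver is back upright in its hole, and the job was handed in at about 29 s; no verdict was returned.

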